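Turn the upside-down ornament base over into the glueing tray

ROBOT

A 7-joint arm with a two-finger parallel gripper is mounted at the origin on the work surface. World frame = base frame: x ahead of the robot, y to its left, z up, the work surface at z = 0. Lengths are in m, angles in rad, forces in N, time in s.
With the tool pointing down it reaches from about 0.425 to 1.025 m from the base axis. Payload 9.4 kg.
Tool frame: the origin (TCP) lies midway between the tips of the shut fingers; the grasp point (between the pads) lies 19 mm behind it; z points along the fingers, y is the line along which they close (so a half turn about z gives the same grasp; the last joint's range is limited). The gripper opens to 93 mm and grips with 3 to 60 N. Pads are 15 mm wide; open, the fingers measure 128 mm over their backs; the gripper's body (75 mm by 188 mm) begins 65 mm behind the grasp point.
Start: joints at [1.075, 0.599, -0.003, 1.599, 0.002, 0.943, -0.08], TCP at [0.295, -0.662, 0.184] pointing down, gripper open.
Joint ranges: [-2.57, 2.57], [-0.35, 1.97], [-1.29, 1.29], [0.11, 2.56], [-1.05, 4.19], [0.11, 1.86], [-2.63, 2.63]. Speed limits (rad/s): [2.22, 2.22, 3.01, 3.01, 3.14, 3.14, 3.14].

INTERFACE

Orientations are given as a unit quaternion [w, x, y, z].
In Python, from rig import arm gives the robot as it stands. The module is installed in compiled form; this text tells all that it offers.
- The arm moves only by the shell command python3 -m inch 'ROWS' [FORCE]. ROWS is JSON, one flat list of numbers, 7 for each row, row after row: the shift along the tool's x, y, z in mm, then the turn, a rotation vector about the tool's x, y, z in degrees, then the finger opening in mm, from 0 to 93. In form: [tx, ty, tz, wx, wy, wz, hand, tx, ty, tz, wx, wy, wz, hand, ...]. A call has 1 to 8 rows; each row shifts and turns the commanded pose from where the row before left it, along the tool's axes as they then stand; what a row does not reach is not made up. A row lasts 1/12 s, in which the tool goes at most 41.7 mm and 7.16 degrees, less where a joint would pass 70% of its speed; a pose out of reach is approached as far as the arm can. A call with a gripper value outside its range is refused whole. The fingers move at their own pace and stop on an object; FORCE is the grip in N (left out, the last holds). Time passes only in rows, so rows that do not move let the fingers close. It gives the time, the measured TCP pose, the force, the opening and the grip force at its end, in the units of the state.
- arm.get_obs(): the state, without advancing time (a new reading comes with each control period).
- arm.grab_frame(name): name is "scene" or "top" or "wrist"; returns a dict with "color" (420x560x3 uint8, red, green, blue), "fx", "fy", "cx", "cy" (pixels), "k1" (the pictures are not rectified: a ray, as slopes to the right and down, at radius r is drawn at 1 + k1 r^2 times it, then the intrinsics apply), "extrinsics" (4x4, takes a point from camera to world coordinates); the wrist camera has in their place "hand_eye" (4x4, takes a point from camera to tool coordinates, whose origin is the TCP and whose axes are the flange's). Camera axes: x right, y down, z forward; pixel columns grow to the right and rows downward; lengths in m; the calibration is good to about 2 mm. A picture is of the moment at which its call begins: read the wrist's pose just before it. There is no depth.
- arm.finish_job(): hands the job in; it is judged then, once.
The state is a dict: "clock": time; "q": joint angles; "joint_velocities": joint speeds; "joint_torque": joint torques, N m; "position": TCP position; "ee_rot": TCP orientation; "force": force on the tool from outside, world axes, zero at the start; "torque": the same for the moment, N m; "gripper_width": opening from 0.0 (shut) to 1.0 (fully open); "finger_force": force on a finger pad.
Only numpy, scipy, OpenCV 4.12 (cv2) and the standard library are available. Lean on these libraries where they do the work, as an engineer would, in place of code of your own. Each camera call takes 0.05 s, during which the arm holds its last target. There are 200 camera calls.

TASK

One of the three square wooden ornament bases lies upside down, with its four little black rubber feet showing instead of the round socket. Turn that one over and leave it in the empty plywood tray, lying flat on its feet with the socket facing up. Leave the two bases that already lie the right way up where they are.

Things in the scene. Friction and masses are not known exactly. Their poses are not given: they have to be found in the camera images.
- base_c (a point): Middle of the upside-down base: a square light-wood block, 60 x 60 mm, 33 mm high (30 mm wood plus four 3 mm black rubber feet, 16 mm wide, 20 mm in x and y off the middle); opposite the feet a round socket, 34 mm wide, 14 mm deep. 16.5 mm from foot tips and from socket face. z axis runs from feet to socket (down at the start); x, y square to the sides. About 70 g.
- other1_c (a point): Centre of another base of the same shape and size, lying the right way up (socket up); a bystander.
- other2_c (a point): Centre of a third base of the same shape and size, lying the right way up (socket up); a bystander.
- tray_in (a point): Middle of the inner floor of the empty square plywood tray fixed to the bench: inside 120 x 120 mm, walls 6 mm thick whose tops stand 6 mm above the inner floor and 12 mm above the bench; the floor is 6 mm above the bench. z axis up, x and y along the walls.
Not all that is in view belongs to the job. Leave any green or purple look-alike of the part that bears base_c alone.

How it is judged:
At the end, for the whole second after the job is handed in: The base lies released and at rest on the tray's floor, socket up within 10 degrees, its middle within 40 mm of the tray's middle (anywhere flat between the walls) and 12.5 to 20.5 mm above the inner floor; the other two bases are within 15 mm of their start (angle between base_c's own z axis and vertical below 0.17 rad and horizontal distance between base_c and tray_in below 0.04 m and z of base_c in the frame of tray_in between 0.0125 and 0.0205 m and distance of each of other1_c, other2_c from where it was at the start of the episode below 0.015 m and linear speed of base below 0.02 m/s); the robot touches nothing.
It fails at once if one of the other two bases is moved by more than 30 mm or tipped over (distance of any of other1_c, other2_c from where it was at the start of the episode above 0.03 m or angle between any of other1_c, other2_c's own z axis and vertical above 0.5 rad).
It also fails if it takes over 48 s, if anything falls off the work surface, if the arm or the gripper's body presses on something with over 40 N, if the wrist force passes 120 N, or if a joint passes its speed limit or range.

## Working session

There is one attempt and no reset: what is moved stays moved. The work goes in short steps, Python scripts to look and compute and a shell command to move; the robot and the scene stay as the last step left them, time stands still between calls to the robot, and variables do not carry over. Pictures are saved under pics/ and viewed, at most 10 in all, crops included, and the job is handed in when it is done.

```bash
mkdir -p pics
cat > h.py <<'E'
import numpy as np, cv2
from rig import arm
from scipy.spatial.transform import Rotation as R
def grab(n):
    s=arm.get_obs(); f=arm.grab_frame(n)
    if n=="wrist":
        T=np.eye(4); q=s["ee_rot"]; T[:3,:3]=R.from_quat([q[1],q[2],q[3],q[0]]).as_matrix(); T[:3,3]=s["position"]
        f["extrinsics"]=T@np.array(f["hand_eye"])
    return f
def pt(f,uv,z):
    K=np.array([[f["fx"],0,f["cx"]],[0,f["fy"],f["cy"]],[0,0,1]])
    p=cv2.undistortPoints(np.array(uv,float).reshape(-1,1,2),K,np.array([f["k1"],0,0,0.]))[:,0]
    E=np.array(f["extrinsics"]); d=np.c_[p,np.ones(len(p))]@E[:3,:3].T; o=E[:3,3]
    return o+d*((z-o[2])/d[:,2])[:,None]
def save(f,n): cv2.imwrite("pics/"+n,f["color"][:,:,::-1])
E
python3 - <<'E'
from h import *
for n in("top","scene"):
    f=grab(n); save(f,n+"0.png"); print(n,f["fx"],f["k1"],np.round(f["extrinsics"],3).tolist())
s=arm.get_obs(); print(s)
E
```

```text
top 510.03279020269383 -0.18931081702729932 [[0.004, -0.995, 0.098, 0.364], [-0.999, -0.001, 0.032, -0.064], [-0.032, -0.098, -0.995, 1.182], [0.0, 0.0, 0.0, 1.0]]
scene 445.8779800946569 -0.09692905012592595 [[-0.079, 0.799, -0.596, 1.057], [0.997, 0.062, -0.049, -0.001], [-0.002, -0.598, -0.801, 0.865], [0.0, 0.0, 0.0, 1.0]]
{'clock': 0.1, 'q': array([ 1.07528948,  0.60001824, -0.00252904,  1.60004824,  0.0018126 ,
        0.94287036, -0.07978875]), 'joint_velocities': array([ 0.00068754, -0.00171692,  0.0001921 , -0.00156487, -0.00023561,
        0.00044786, -0.00099127]), 'joint_torque': array([ 4.97889545e-03, -7.66554880e+01,  1.50205683e+00, -2.52934062e+01,
       -5.23320283e-02,  1.36772185e-02,  6.19816160e-05]), 'position': array([ 0.29461633, -0.66192345,  0.18316656]), 'ee_rot': array([-6.37777232e-04,  9.78148093e-01,  2.07908292e-01, -2.09277592e-04]), 'force': array([-0.32068824,  0.52601483, -0.14980767]), 'torque': array([ 0.01106483, -0.0243829 , -0.00903499]), 'finger_force': 0.0, 'gripper_width': 0.9966458828828728}
```

View pics/top0.png

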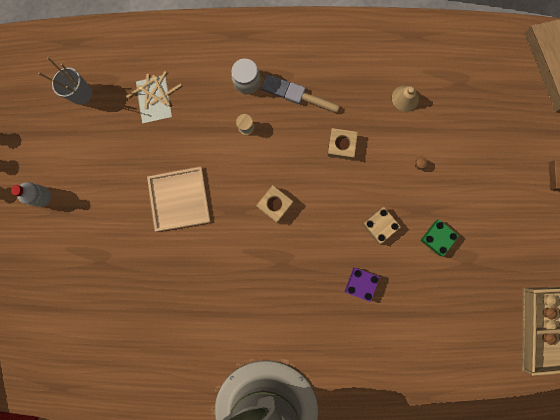

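View pics/scene0.png

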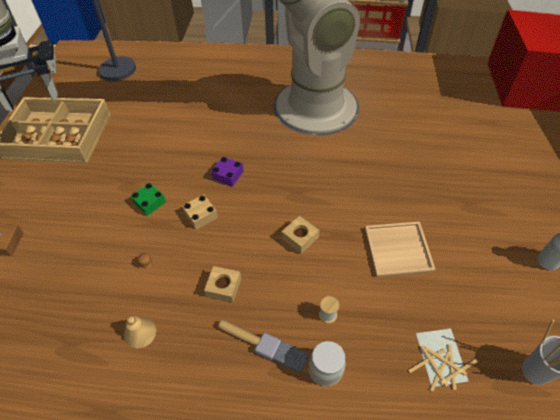

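The upside-down base is at top px (383,225), with feet at (383,212), (370,224), (395,226) and (382,238). In the scene view it is at (199,211). The tray is at top (180,200) and the bystanders at (275,204) and (342,143). Green and purple look-alikes sit close to the target.

```bash
python3 - <<'E'
from h import *
f=grab("top"); c=f["color"].astype(int)
def feet(f,x0,x1,y0,y1):
    g=f["color"][y0:y1,x0:x1].max(2); m=(g<45).astype(np.uint8)
    n,l,st,ce=cv2.connectedComponentsWithStats(m)
    return [(ce[i]+[x0,y0]) for i in range(1,n) if 12<st[i,4]<120]
for n,b,z in(("top",(362,405,203,247),.033),("scene",(180,219,192,232),.033)):
    f2=grab(n); u=feet(f2,*b); P=pt(f2,u,z); print(n,np.round(u,1).tolist(),P.round(4).tolist(),P.mean(0).round(4))
print("green,purple",pt(f,[(440,238),(364,284)],.033).round(3).tolist())
print("others",pt(f,[(275,204),(343,143)],.03).round(3).tolist())
tc=[(149,179),(201,168),(210,222),(157,231)]
T=pt(f,tc,.012);print("tray",T.round(3).tolist(),T.mean(0).round(4))
s=grab("scene"); T=pt(s,[(365,225),(421,222),(434,267),(377,276)],.012);print("tray sc",T.round(3).tolist(),T.mean(0).round(4))
E
python3 -m inch '[0,0,-40,0,-7,0,93,0,0,-40,0,-7,0,93,0,0,-40,0,-7,0,93,0,0,-40,0,-7,0,93,0,0,0,0,0,0,93]'
python3 -c "
from rig import arm
s=arm.get_obs();print(s['q'].round(3),s['position'],s['ee_rot'])"
```

```text
top [[383.2, 212.5], [369.7, 223.7], [394.4, 226.2], [381.2, 237.5]] [[0.4604, -0.2659, 0.033], [0.435, -0.2346, 0.033], [0.4293, -0.291, 0.033], [0.4038, -0.2606, 0.033]] [ 0.4321 -0.263   0.033 ]
scene [[187.0, 205.5], [194.9, 216.5]] [[0.4291, -0.2907, 0.033], [0.4599, -0.2653, 0.033]] [ 0.4445 -0.278   0.033 ]
green,purple [[0.402, -0.396, 0.033], [0.299, -0.221, 0.033]]
others [[0.48, -0.02, 0.03], [0.621, -0.176, 0.03]]
tray [[0.541, 0.279, 0.012], [0.566, 0.155, 0.012], [0.439, 0.131, 0.012], [0.418, 0.256, 0.012]] [0.491  0.2052 0.012 ]
tray sc [[0.438, 0.132, 0.012], [0.419, 0.266, 0.012], [0.541, 0.284, 0.012], [0.573, 0.155, 0.012]] [0.493  0.2095 0.012 ]
clock: 0.72
position: [0.3346, -0.6468, 0.3438]
ee_rot: [0.055, 0.948, 0.208, -0.236]
force: [3.0, 1.5, -1.2]
gripper_width: 0.999
finger_force: 0.0
[ 0.667  0.559  0.203  1.397  0.37   1.353 -0.4  ] [ 0.33456735 -0.64684023  0.34377656] [ 0.05473444  0.94765104  0.20848697 -0.23557342]
```

```bash
L='from rig import arm;s=arm.get_obs();open("log.txt","a").write(repr([list(map(float,s[k])) for k in ("q","position","ee_rot")])+"\n")'
python3 -c "$L"
python3 -m inch '[0,0,0,0,7,0,93,0,0,0,0,7,0,93,0,0,0,0,7,0,93,0,0,0,0,7,0,93,25,-31,0,0,0,0,93,25,-31,0,0,0,0,93,25,-31,0,0,0,0,93,25,-31,0,0,0,0,93]' >/dev/null
python3 -c "$L"
python3 -m inch '[25,-31,0,0,0,0,93,25,-31,0,0,0,0,93,25,-31,0,0,0,0,93,25,-31,0,0,0,0,93,25,-31,0,0,0,0,93,25,-31,0,0,0,0,93,0,0,0,0,0,0,93,0,0,0,0,0,0,93]'
python3 -c "$L"; cat log.txt
cat > fit.py <<'E'
import numpy as np, itertools
from scipy.optimize import least_squares
from scipy.spatial.transform import Rotation as R
D=[eval(l) for l in open("log.txt")]
D.append([[1.07528948,0.60001824,-0.00252904,1.60004824,0.0018126,0.94287036,-0.07978875],[0.29461633,-0.66192345,0.18316656],[-6.37777232e-04,9.78148093e-01,2.07908292e-01,-2.09277592e-04]])
def fk(q,p,s):
    r=R.from_euler('z',p[0]); o=np.zeros(3)
    o=o+[0,0,p[2]]
    for i in range(7):
        r=r*R.from_euler('zyzyzyz'[i],s[i]*q[i])
        if i==0: o=o+r.apply([p[6],p[7],0])
        if i==2: o=o+r.apply([p[8],0,p[3]])
        if i==4: o=o+r.apply([p[9],0,p[4]])
        if i==6: o=o+r.apply([0,0,p[5]])
    return o,r*R.from_euler('z',p[1])
def res(p,s):
    e=[]
    for q,x,w in D:
        o,r=fk(q,p,s); e+=list(o-x)+list((R.from_quat([w[1],w[2],w[3],w[0]]).inv()*r).as_rotvec()*.3)
    e+=list(.003*np.array(p[6:]))
    return np.array(e)
if __name__=="__main__":
    out=[]
    for s in itertools.product([1,-1],repeat=4):
        s=(s[0],1,s[1],1,s[2],1,s[3])
        for a in (-.1,1.57,-1.57,3.1):
          for b in (0,1.57,3.1,-1.57):
            f=least_squares(res,[a,b,.35,.4,.4,.3,0,0,0,0],args=(s,),max_nfev=40); out.append((f.cost,s,f.x))
    out.sort(key=lambda t:t[0])
    for o in out[:3]: print(o[0],o[1],o[2].round(4).tolist())
E
python3 fit.py
```

```text
clock: 2.05
position: [0.4242, -0.2637, 0.3401]
ee_rot: [0.0, 0.978, 0.21, 0.0]
force: [-0.2, -0.6, -0.7]
gripper_width: 0.998
finger_force: 0.0
[[0.6668680671233868, 0.5586591759772364, 0.20314590948524427, 1.396529455752978, 0.37018197446055917, 1.353056649620531, -0.4000550299509366], [0.3345673515128862, -0.6468402295985337, 0.34377656098187903], [0.054734437256501775, 0.947651037751175, 0.20848696587880922, -0.23557342185820432]]
[[0.8294984518643752, 0.3267823879869355, 0.0257930484079544, 1.6705465727239184, -0.009567138139625151, 1.1443853432876203, -0.29594902177014554], [0.36153528629874276, -0.49536711512773907, 0.3395594509564896], [-0.00010652139936977651, 0.9783463043320678, 0.20697454479501226, 0.0001877761268910022]]
[[0.5186082779729742, 0.16700079402404058, -0.08983553656268484, 1.8915254951282758, 0.01662538633960727, 1.083078836567698, -0.7252280437898803], [0.42423209276169366, -0.26374022784760554, 0.3401355996410702], [0.00012042226213469564, 0.9776820648591181, 0.2100896063601816, 0.0003505006615340065]]
6.515899981463306e-07 (-1, 1, -1, 1, -1, 1, -1) [0.0021, 1.5729, 0.2936, 0.636, 0.4455, 0.3882, -0.0046, -0.0581, -0.0025, -0.0173]
6.515899981463865e-07 (-1, 1, -1, 1, -1, 1, -1) [0.0021, 1.5729, 0.2936, 0.636, 0.4455, 0.3882, -0.0046, -0.0581, -0.0025, -0.0173]
6.515899981464207e-07 (-1, 1, -1, 1, -1, 1, -1) [0.0021, -4.7103, 0.2936, 0.636, 0.4455, 0.3882, -0.0046, -0.0581, -0.0025, -0.0173]
```

```bash
cat > ik.py <<'E'
from fit import *
P=[0.0021,1.5729,0.2936,0.636,0.4455,0.3882,-0.0046,-0.0581,-0.0025,-0.0173];S=(-1,1,-1,1,-1,1,-1)
lo=np.array([-2.57,-.35,-1.29,.11,-1.05,.11,-2.63])+.03;hi=np.array([2.57,1.97,1.29,2.56,4.19,1.86,2.63])-.03
def tool(az,tilt,flip):
    a,t=np.radians(az),np.radians(tilt)
    z=np.array([np.cos(a)*np.sin(t),np.sin(a)*np.sin(t),-np.cos(t)]); y=np.array([-np.sin(a),np.cos(a),0])*flip
    return R.from_matrix(np.c_[np.cross(y,z),y,z])
def ik(x,r,q0):
    def e(q):
        o,rr=fk(q,P,S); return np.r_[o-x,(r.inv()*rr).as_rotvec()*.3]
    f=least_squares(e,np.clip(q0,lo+.01,hi-.01),bounds=(lo,hi),max_nfev=80); return f.x,np.abs(f.fun).max()
E
cat > reach.py <<'E'
from ik import *
rng=np.random.default_rng(0)
for name,c,azs in(("base",[.432,-.263,.021],(39,129,-51,-141)),("tray",[.492,.207,.04],(11,101,-169,-79))):
  for az in azs:
    for fl in(1,-1):
      m=[]
      for t in (30,45,55,65,75):
        r=tool(az,t,fl); x=np.array(c)+r.apply([0,0,.019]); ok=None
        for k in range(8):
          q,er=ik(x,r,[-np.arctan2(c[1],c[0]),.4,0,1.9,[0,1.5,3,-.7][k%4],1.,rng.uniform(-2,2)])
          if er<.003: ok=q;break
        m.append(None if ok is None else ok.round(1).tolist())
      print(name,az,fl,[ (t if v else '-') for t,v in zip((30,45,55,65,75),m)],m[3],flush=True)
E
time python3 reach.py
```

```text
base 39 1 [30, 45, 55, '-', 75] None
base 39 -1 [30, 45, 55, 65, 75] [1.7, 1.3, -0.9, 2.2, -0.7, 0.4, 1.0]
base 129 1 [30, 45, 55, 65, 75] [0.7, 1.2, -0.2, 1.4, -0.1, 1.7, -1.9]
base 129 -1 [30, 45, 55, 65, 75] [0.8, 1.2, -0.3, 1.4, -0.1, 1.6, 1.2]
base -51 1 [30, '-', '-', '-', '-'] None
base -51 -1 [30, '-', '-', '-', '-'] None
base -141 1 [30, 45, 55, 65, 75] [-0.1, 1.1, 0.2, 1.8, 0.5, 1.3, -1.3]
base -141 -1 [30, 45, 55, 65, 75] [-0.0, 1.1, 0.1, 1.8, 0.6, 1.3, 1.8]
tray 11 1 [30, '-', '-', '-', '-'] None
tray 11 -1 [30, '-', '-', '-', '-'] None
tray 101 1 [30, 45, '-', 65, 75] [0.4, 1.1, -0.5, 2.0, -1.0, 0.8, -1.9]
tray 101 -1 [30, 45, 55, 65, 75] [0.4, 1.1, -0.5, 2.0, -1.0, 0.8, 1.2]
tray -169 1 [30, 45, 55, 65, '-'] [-0.4, 1.2, 0.1, 1.3, -0.2, 1.8, -1.6]
tray -169 -1 [30, 45, 55, 65, '-'] [-0.4, 1.2, -0.0, 1.3, -0.2, 1.8, 1.4]
tray -79 1 [30, 45, 55, 65, 75] [-1.3, 1.1, 0.6, 1.9, 0.3, 1.1, -0.9]
tray -79 -1 [30, 45, 55, 65, 75] [-0.9, 1.0, -0.1, 1.8, 0.8, 1.4, 1.8]
real	0m14.992s
user	0m15.401s
sys	0m0.044s
```

```bash
cat > d.py <<'E'
import sys
from ik import R,tool,np
from rig import arm
def delta(c,az,tilt,fl,off):  # c: grasp point; off: extra along tool z (mm)
    s=arm.get_obs(); w=s["ee_rot"]; r=R.from_quat([w[1],w[2],w[3],w[0]]); t=tool(az,tilt,fl)
    x=np.array(c)+t.apply([0,0,.019+off/1000])
    print("shift mm (tool axes now)",(r.inv().apply(x-s["position"])*1e3).round(1),"in target axes",(t.inv().apply(x-s["position"])*1e3).round(1),
     "rot deg",np.degrees((r.inv()*t).as_rotvec()).round(1),"pos",s["position"].round(4),"q",s["q"].round(2),"F",s["force"].round(1),"w",round(s["gripper_width"]*93,1),s["finger_force"],"t",s["clock"])
if __name__=="__main__":
    a=list(map(float,sys.argv[1:])); delta(a[:3],*a[3:])
E
python3 -m inch '[0,0,0,0,0,-5,93,0,0,0,0,0,-5,93,0,0,0,0,0,-5,93,0,0,0,0,-7,0,93,0,0,0,0,-7,0,93,0,0,0,0,-7,0,93,0,0,0,0,-7,0,93,0,0,0,0,-7,0,93]' >/dev/null
python3 -m inch '[0,0,0,0,-7,0,93,0,0,0,0,-7,0,93,0,0,0,0,-7,0,93,0,0,0,0,-7,0,93,0,0,0,0,-2,0,93,0,0,0,0,0,0,93]'
python3 d.py .432 -.263 .021 -141 65 1 -130
```

```text
clock: 3.22
position: [0.4238, -0.2657, 0.3373]
ee_rot: [0.178, 0.794, 0.282, -0.509]
force: [-0.1, -0.5, 0.4]
gripper_width: 1.0
finger_force: 0.0
shift mm (tool axes now) [290.1   4.3  14.2] in target axes [290.    3.1  15.4] rot deg [-0.1  0.2  0.2] pos [ 0.4238 -0.2657  0.3373] q [ 0.03  0.62 -0.05  1.74  0.63  1.79 -1.13] F [-0.1 -0.5  0.4] w 93.0 0.0 t 3.2167
```

```bash
python3 -m inch '[36,0.5,2,0,0,0,93,36,0.5,2,0,0,0,93,36,0.5,2,0,0,0,93,36,0.5,2,0,0,0,93,36,0.5,2,0,0,0,93,36,0.5,2,0,0,0,93,36,0.5,2,0,0,0,93,36,0.5,2,0,0,0,93]' >/dev/null
python3 -m inch '[2,0,0,0,0,0,93,0,0,0,0,0,0,93]' >/dev/null
python3 d.py .432 -.263 .021 -141 65 1 -130
python3 - <<'E'
from h import *
f=grab("wrist"); save(f,"w1.png")
f=grab("scene"); cv2.imwrite("pics/s1.png",f["color"][100:330,80:420,::-1])
E
```

```text
shift mm (tool axes now) [ 2.8 -1.5 -0.5] in target axes [ 2.8 -1.5 -0.5] rot deg [-0.1 -0.  -0. ] pos [ 0.5098 -0.2019  0.0703] q [-0.05  1.03 -0.07  1.6   0.56  1.6  -1.34] F [-0.5 -0.3  0.8] w 93.0 0.0 t 4.05
```

View pics/w1.png

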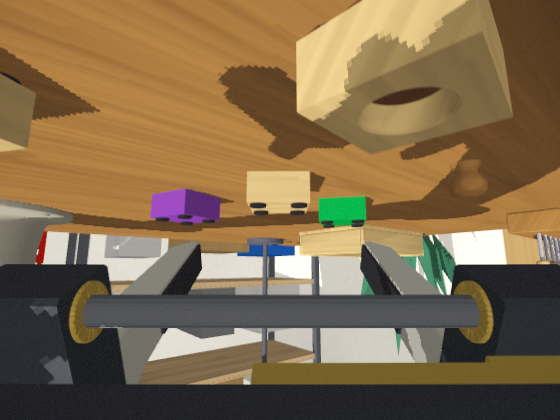

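View pics/s1.png

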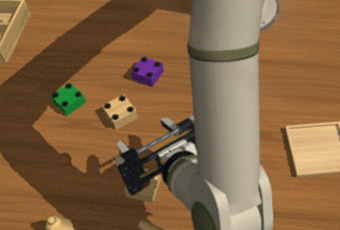

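The wrist view shows the wooden block at px (247–310, 172–212), centred between the fingers. Socket bystander other1 is in the foreground, outside the approach line. I'll advance and grip.

```bash
python3 -m inch '[3,-1.5,16,0,0,0,93,0,0,16,0,0,0,93,0,0,16,0,0,0,93,0,0,16,0,0,0,93,0,0,16,0,0,0,93,0,0,16,0,0,0,93,0,0,16,0,0,0,93,0,0,17,0,0,0,93]'
python3 d.py .432 -.263 .021 -141 65 1 0
python3 -m inch '[0,0,0,0,0,0,50,0,0,0,0,0,0,50,0,0,0,0,0,0,50,0,0,0,0,0,0,50,0,0,0,0,0,0,50,0,0,0,0,0,0,50]' 25
```

```text
clock: 4.82
position: [0.4195, -0.2739, 0.0156]
ee_rot: [0.18, 0.796, 0.28, -0.505]
force: [0.3, -0.0, -0.2]
gripper_width: 1.002
finger_force: 0.0
shift mm (tool axes now) [ 2.1 -0.6  1.7] in target axes [ 2.1 -0.6  1.7] rot deg [ 0.  -0.2 -0.2] pos [ 0.4195 -0.2739  0.0156] q [ 0.04  1.06 -0.05  1.81  0.65  1.37 -1.43] F [ 0.3 -0.  -0.2] w 93.2 0.0 t 4.8167
clock: 5.32
position: [0.42, -0.272, 0.0132]
ee_rot: [0.18, 0.795, 0.282, -0.506]
force: [1.3, 1.8, 1.9]
gripper_width: 0.641
finger_force: 25.0
```

```bash
python3 -m inch '[-10,0,-5,0,0,0,50,-23,0,-11,0,0,0,50,-23,0,-11,0,0,0,50,-23,0,-11,0,0,0,50,-23,0,-11,0,0,0,50,-23,0,-11,0,0,0,50,-23,0,-11,0,0,0,50,-10,0,-5,0,0,0,50]'
python3 d.py .492 .207 .24 -169 65 1 0
python3 d.py .492 .207 .24 -169 65 -1 0
python3 - <<'E'
from ik import *
q=[-.1,.7,0,1.7,.6,1.6,-1.3]
for c,az,t,fl in(([.47,-.1,.24],-150,63,1),([.492,.207,.24],-169,63,1),([.492,.207,.12],-169,63,-1),([.472,.203,.038],-169,63,-1)):
    r=tool(az,t,fl); q0=np.array(q)
    if fl<0: q0[6]=1.4
    q,e=ik(np.array(c)+r.apply([0,0,.019]),r,q0); print(q.round(2),round(e,4))
E
```

```text
clock: 5.98
position: [0.4213, -0.2711, 0.1915]
ee_rot: [0.18, 0.796, 0.281, -0.505]
force: [0.8, 0.2, -1.0]
gripper_width: 0.639
finger_force: 25.0
shift mm (tool axes now) [ 107.1 -335.2 -325.9] in target axes [  23.9 -455.9 -147.1] rot deg [25.4 -0.1 11.7] pos [ 0.4213 -0.2711  0.1915] q [ 0.03  0.8  -0.05  1.82  0.62  1.57 -1.28] F [ 0.8  0.2 -1. ] w 59.4 24.99972492456436 t 5.9833
shift mm (tool axes now) [ 107.1 -335.2 -325.9] in target axes [ -23.9  455.9 -147.1] rot deg [   0.2   37.2 -164.2] pos [ 0.4213 -0.2711  0.1915] q [ 0.03  0.8  -0.05  1.82  0.62  1.57 -1.28] F [ 0.8  0.2 -1. ] w 59.4 24.99972492456436 t 5.9833
[-0.24  0.81  0.14  1.64  0.29  1.73 -1.24] 0.0001
[-0.21  0.9  -0.33  1.4  -0.09  1.83 -1.93] 0.0252
[-0.28  1.07 -0.21  1.34 -0.09  1.81  1.3 ] 0.0
[-0.29  1.15 -0.2   1.39 -0.08  1.68  1.32] 0.0
```

```bash
python3 -m inch '[0,0,0,0,0,-7,50,0,0,0,0,0,-7,50,0,0,0,0,0,-7,50,0,0,0,0,0,-7,50,0,0,0,0,0,-7,50,0,0,0,0,0,-7,50,0,0,0,0,0,-7,50,0,0,0,0,0,-7,50]' >/dev/null
python3 d.py .492 .207 .13 -169 63 -1 0
python3 -m inch '[0,0,0,0,0,-7,50,0,0,0,0,0,-7,50,0,0,0,0,0,-7,50,0,0,0,0,0,-7,50,0,0,0,0,0,-7,50,0,0,0,0,0,-7,50,0,0,0,0,0,-7,50,0,0,0,0,0,-7,50]' >/dev/null
python3 -m inch '[0,0,0,0,0,-7,50,0,0,0,0,0,-7,50,0,0,0,0,0,-7,50,0,0,0,0,0,-7,50,0,0,0,0,0,-7,50,0,0,0,0,0,-7,50,0,0,0,0,0,-7,50,0,0,0,0,0,-7,50]' >/dev/null
python3 -m inch '[0,0,0,0,0,-7,50,0,0,0,0,0,-5,50,0,0,0,0,0,0,50]'
python3 d.py .492 .207 .13 -169 63 -1 0
python3 d.py .472 .0 .18 -155 63 -1 0
```

```text
shift mm (tool axes now) [ 391.9  -14.9 -281.1] in target axes [-124.9  455.6  -98.2] rot deg [ -16.    24.9 -109.1] pos [ 0.4207 -0.271   0.1881] q [ 0.19  0.82 -0.3   1.81  0.69  1.68 -0.42] F [-0.1 -1.  -1.4] w 59.7 24.994575083255768 t 6.65
clock: 8.23
position: [0.4207, -0.2711, 0.188]
ee_rot: [-0.507, -0.283, 0.794, -0.178]
force: [-0.0, 0.3, -0.7]
gripper_width: 0.638
finger_force: 25.0
shift mm (tool axes now) [-206.   333.8 -281.2] in target axes [-124.9  455.7  -98.3] rot deg [-25.2  -2.   12.5] pos [ 0.4207 -0.2711  0.188 ] q [ 0.37  0.89 -0.61  1.79  0.77  1.84  1.59] F [-0.   0.3 -0.7] w 59.3 24.998482167720795 t 8.2333
shift mm (tool axes now) [ -97.8  182.1 -168.9] in target axes [ -80.3  224.  -120.9] rot deg [-12.6  -2.    6.4] pos [ 0.4207 -0.2711  0.188 ] q [ 0.37  0.89 -0.61  1.79  0.77  1.84  1.59] F [-0.   0.3 -0.7] w 59.3 24.998482167720795 t 8.2333
```

```bash
python3 -m inch '[-12,23,-21,0,0,0,50,-12,23,-21,0,0,0,50,-12,23,-21,0,0,0,50,-12,23,-21,0,0,0,50,-12,23,-21,0,0,0,50,-12,23,-21,0,0,0,50,-12,23,-21,0,0,0,50,-12,23,-21,0,0,0,50]' 
python3 -m inch '[0,0,0,-3,-0.5,1.5,50,0,0,0,-3,-0.5,1.5,50,0,0,0,-3,-0.5,1.5,50,0,0,0,-3,-0.5,1.5,50,0,0,0,0,0,0,50]' >/dev/null
python3 d.py .492 .207 .13 -169 63 -1 0
```

```text
clock: 8.9
position: [0.4549, -0.0053, 0.1719]
ee_rot: [-0.506, -0.28, 0.795, -0.18]
force: [0.2, -0.1, -0.9]
gripper_width: 0.637
finger_force: 25.0
shift mm (tool axes now) [-93.2 184.4 -74.1] in target axes [-72.5 204.9 -30.5] rot deg [-12.8   0.1   6. ] pos [ 0.4555 -0.0088  0.1721] q [ 0.01  0.92 -0.46  1.59  0.31  1.84  1.38] F [ 0.7 -1.2 -1.4] w 59.8 24.999688267707825 t 9.3167
```

```bash
python3 -m inch '[-12,23,-9,0,0,0,50,-12,23,-9,0,0,0,50,-12,23,-9,0,0,0,50,-12,23,-9,0,0,0,50,-12,23,-9,0,0,0,50,-12,23,-9,0,0,0,50,-12,23,-9,0,0,0,50,-12,23,-9,0,0,0,50]' >/dev/null
python3 -m inch '[0,0,0,-4.2,0,2,50,0,0,0,-4.2,0,2,50,0,0,0,-4.2,0,2,50,0,0,0,0,0,0,50]' 
python3 d.py .472 .203 .065 -169 63 -1 0
```

```text
clock: 10.32
position: [0.4736, 0.2025, 0.1183]
ee_rot: [-0.52, -0.083, 0.848, -0.052]
force: [0.5, -2.6, -1.3]
gripper_width: 0.637
finger_force: 25.0
shift mm (tool axes now) [-46.8   1.   44.5] in target axes [-46.8   0.8  44.5] rot deg [-0.3 -0.   0. ] pos [0.4736 0.2025 0.1183] q [-0.22  1.04 -0.34  1.39 -0.04  1.8   1.21] F [ 0.5 -2.6 -1.3] w 59.3 24.999529123306274 t 10.3167
```

```bash
python3 -m inch '[-12,0,11,0,0,0,50,-12,0,11,0,0,0,50,-12,0,11,0,0,0,50,-11,1,11,0,0,0,50,0,0,0,0,0,0,50]' >/dev/null
python3 d.py .472 .203 .038 -169 63 -1 0
python3 - <<'E'
from h import *
f=grab("scene"); a=f["color"][170:330,300:500,::-1]
f=grab("top"); b=f["color"][140:300,110:310,::-1]
cv2.imwrite("pics/p2.png",cv2.resize(np.hstack([a,b]),None,fx=2,fy=2))
E
```

```text
shift mm (tool axes now) [-24.   -4.1   9.8] in target axes [-24.   -4.    9.9] rot deg [-0.7 -0.2  0.6] pos [0.4526 0.2033 0.0552] q [-0.23  1.1  -0.34  1.44 -0.02  1.7   1.23] F [-0.4 -0.3  0.5] w 59.5 25.000062882900238 t 10.7333
```

View pics/p2.png

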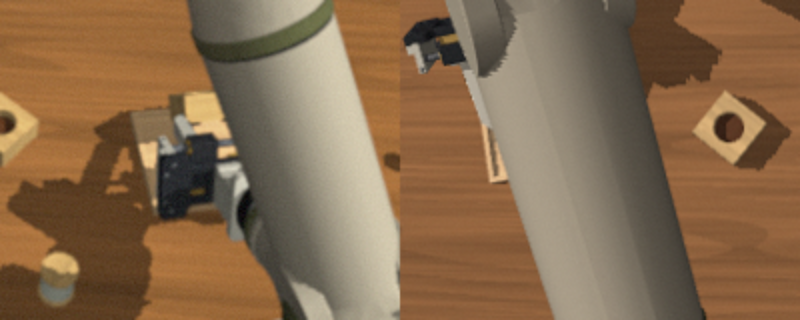

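```bash
python3 -m inch '[-7,-2,3,0,0,0,50,-7,-2,3,0,0,0,50,-6,0,3,0,0,0,50,0,0,0,0,0,0,50]' 
python3 -m inch '[-1.8,0,0.9,0,0,0,50,0,0,0,0,0,0,50]' 
python3 -m inch '[-1.8,0,0.9,0,0,0,50,0,0,0,0,0,0,50]'
python3 d.py .472 .203 .038 -169 63 -1 0
python3 - <<'E'
from h import *
save(grab("wrist"),"w3.png")
E
```

```text
clock: 11.17
position: [0.4566, 0.1991, 0.034]
ee_rot: [-0.52, -0.087, 0.848, -0.051]
force: [0.4, -0.9, -0.7]
gripper_width: 0.643
finger_force: 25.0
clock: 11.33
position: [0.4568, 0.1997, 0.033]
ee_rot: [-0.52, -0.088, 0.848, -0.051]
force: [-0.2, 0.4, -0.1]
gripper_width: 0.637
finger_force: 25.0
clock: 11.5
position: [0.4568, 0.1997, 0.0311]
ee_rot: [-0.52, -0.088, 0.848, -0.051]
force: [-0.6, -0.1, -1.2]
gripper_width: 0.638
finger_force: 25.0
shift mm (tool axes now) [-0.9  0.4  2. ] in target axes [-0.9  0.3  2. ] rot deg [-0.5  0.   0.5] pos [0.4568 0.1997 0.0311] q [-0.22  1.13 -0.33  1.43 -0.01  1.68  1.23] F [-0.6 -0.1 -1.2] w 59.3 25.000028908252716 t 11.5
```

View pics/w3.png

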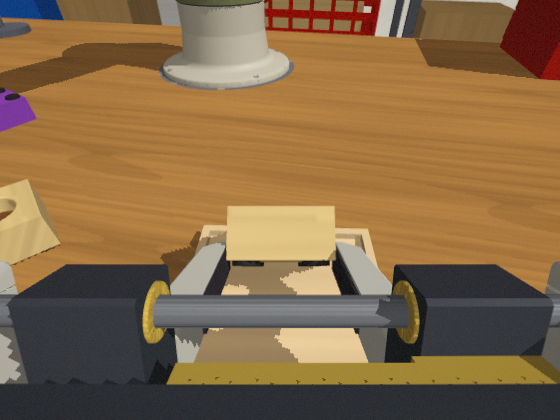

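The wrist view shows the base held at px (228–335, 207–262), with its feet facing back and down, over the tray floor and clear of the far wall (about row 232). I'll keep lowering until it touches.

```bash
for i in 1 2 3; do python3 -m inch '[-1.8,0,0.9,0,0,0,50,0,0,0,0,0,0,50]' | egrep "posi|force"; done
```

```text
position: [0.457, 0.1998, 0.0296]
force: [2.2, 0.1, 3.4]
finger_force: 25.0
position: [0.4576, 0.2, 0.0288]
force: [6.2, 0.8, 10.5]
finger_force: 25.0
position: [0.4583, 0.2001, 0.0281]
force: [10.9, 2.4, 18.9]
finger_force: 25.0
```

```bash
python3 -m inch '[3,0,-1.5,0,0,0,50,0,0,0,0,0,0,50]' | grep force
python3 -m inch '[0,0,0,0,0,0,93,0,0,0,0,0,0,93,0,0,0,0,0,0,93,0,0,0,0,0,0,93,0,0,0,0,0,0,93,0,0,0,0,0,0,93,0,0,0,0,0,0,93,0,0,0,0,0,0,93]'
python3 - <<'E'
from h import *
save(grab("wrist"),"w4.png")
E
```

```text
force: [6.2, 0.9, 8.9]
finger_force: 25.0
clock: 12.88
position: [0.4568, 0.1997, 0.0285]
ee_rot: [-0.52, -0.088, 0.848, -0.051]
force: [0.3, 0.0, -0.1]
gripper_width: 0.995
finger_force: 0.0
```

View pics/w4.png

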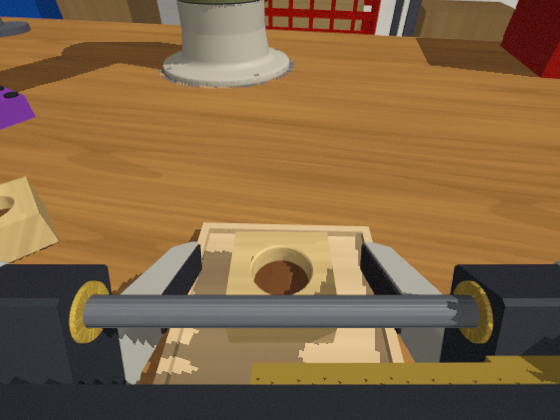

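The base fell onto its feet inside the tray, with the socket facing up at px (282,272). I'll back out along the tool axis, move up and check.

```bash
python3 -m inch '[0,0,-12,0,0,0,93,0,0,-15,0,0,0,93,0,0,-20,0,0,0,93,0,0,-20,0,0,0,93,0,0,-20,0,0,0,93,0,0,-20,0,0,0,93,0,0,-20,0,0,0,93,0,0,-15,0,0,0,93]' | egrep "pos|force"
python3 -m inch '[15,0,-10,0,0,0,93,15,0,-10,0,0,0,93,15,0,-10,0,0,0,93,0,0,0,0,0,0,93,0,0,0,0,0,0,93]' | egrep "pos|force|clock"
python3 - <<'E'
from h import *
f=grab("wrist"); s=grab("scene"); t=grab("top")
cv2.imwrite("pics/p5.png",np.hstack([cv2.resize(f["color"],(400,300)),cv2.resize(s["color"],(400,300))])[:,:,::-1])
E
```

```text
position: [0.5467, 0.2185, 0.0764]
force: [-0.3, -0.9, 0.0]
finger_force: 0.0
clock: 14.02
position: [0.5355, 0.2152, 0.1221]
force: [0.8, -0.2, -0.5]
finger_force: 0.0
```

View pics/p5.png

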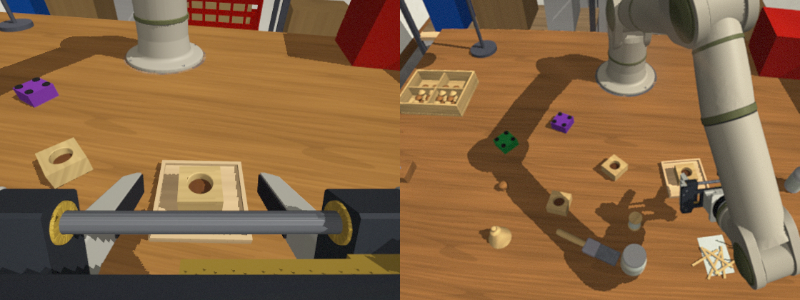

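The wrist view shows the base flat in the tray with the socket at about (202,184) in the half-size picture, which is (283,258) full size. The bystanders are undisturbed and the fingers are clear. One numeric check next.

Run:
```python
from h import *
f=grab("wrist"); p=pt(f,[(281,258)],.039)[0]; print(p, np.hypot(*(p[:2]-[.492,.207])))
s=grab("scene"); print("others",pt(s,[(300,235),(223,283)],.03).round(3).tolist(), "base sc",pt(s,[((686-400)*1.4,172*1.4)],.039))
```

```text
[0.49476046 0.20704988 0.039     ] 0.002760911563209536
others [[0.49, -0.018, 0.03], [0.625, -0.172, 0.03]] base sc [[0.49516175 0.2063351  0.039     ]]
```

```bash
python3 -m inch '[12,0,-6,0,0,0,93,12,0,-6,0,0,0,93,12,0,-6,0,0,0,93,0,0,0,0,0,0,93,0,0,0,0,0,0,93,0,0,0,0,0,0,93]' | egrep "pos|force"; python3 -c "
from rig import arm
print(arm.finish_job())"
```

```text
position: [0.5228, 0.2126, 0.1541]
force: [-0.6, 0.5, 0.2]
finger_force: 0.0
the job is handed in; nothing more can be done
None
```

I turned the base over and left it flat in the tray, socket up, about 3 mm from the tray's middle. The other two bases are where they were, and I handed the job in at about 15 s; the hand-in gave no verdict.

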